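# Hold a slotted bracket against a sprung stop for fastening

## Task

Pick up the blue slotted bracket, lower it so that its slot goes over the fixture's pin and its foot lies flat on the plate with the upright tab away from the stop, then slide it against the sprung stop until the tip of the red pointer stands in the green band. Never drive the stop to the end of its travel, and leave the screwdriver, beaker, pot and timer where they are. Finish while still holding the bracket pressed steadily there, pointer in the green, so that a colleague can fasten it: do not let go.

Things in the scene. Friction and masses are not known exactly. Their poses are not given: they have to be found in the camera images.
- fixture: Fixed aluminium plate, 220 x 90 x 12 mm, on the worktop. Origin: on the axis of its steel pin, at worktop height; x points along the plate to the sprung stop, z up. Plate from x = -70 to +150 mm, its top at z = 12 mm. Flat on the plate, bracket_grip is at z = 57 mm; at x = -50 mm the pin is in the slot and the nose 10 mm short of the stop; at -40 it touches; at -28 the stop is pressed 12 mm.
- pin_top (a point): Top of the fixture's pin: 10 mm in diameter, 28 mm above the worktop (16 mm above the plate's top).
- green_band (a point): Centre of the green band on top of the stop's grey housing (housing 46 x 64 mm, top 42 mm above the worktop). The band is 8 mm long along the fixture's x, centred 118 mm from the pin. The red pointer fixed to the stop reaches over it from the pin's side; its tip is 106 mm from the pin when the stop is not pressed.
- stop (a joint): Travel of the sprung stop in m: 0 not pressed, grows as it is pushed along the fixture's +x; end of travel 0.022 (keep below 0.020). A plain spring of 800 N/m pushes it back. The pointer's tip is in the green band from 0.008 (6.4 N) to 0.016 (12.8 N); the middle, 0.012, takes about 10 N.
- stop_face (a point): Centre of the contact zone on the sprung stop's black face block (56 mm wide, 14 to 40 mm above the worktop): 65 mm from the pin along the fixture's x when not pressed; moves with the stop.
- bracket_grip (a point): Where to grip the loose blue bracket (0.12 to 0.24 kg): middle of its upright tab, 45 mm above the underside. Axes: x along the foot from tab to nose, z up. Tab 10 mm thick (x), 44 mm wide (y), its top 22 mm above this point. Foot 110 x 50 x 8 mm, from x = -5 to +105 mm of this point. Slot through the foot: 16 mm wide, on the middle line, x = +12.5 to +68.5 mm.
- bracket_nose (a point): Middle of the bracket's front edge, 4 mm above its underside: the end that meets the stop.
- screwdriver: Screwdriver lying along its x, handle to -x, about 0.2 m long, loose; leave alone. Origin at the middle of its underside.
- beaker: Glass beaker, 53 mm wide, 68 mm tall, loose; leave alone. Origin at its underside.
- pot: White sample pot with red lid, 68 mm wide, 63 mm tall, loose; leave alone. Origin at its underside.
- timer: White lab timer, 60 x 66 x 18 mm, loose; leave alone. Origin at its underside.
Mind the look-alikes: they are no part of the job. There is more than one size of the part that bears bracket_grip; the job needs the larger.

How it is judged:
By the outcome, as a careful person would: the job done as asked, in the order asked, and still so for the second after the job is handed in, while the arm keeps its last pose, push and grip.
It also fails if it takes over 42 s, if anything falls off the work surface, if the arm or the gripper's body presses on something with over 40 N, if the wrist force passes 120 N, or if a joint passes its speed limit or range.

## Robot

A 7-joint arm with a two-finger parallel gripper is mounted at the origin on the work surface; the furniture and walls round the work are solid. World frame = base frame: x ahead of the robot, y to its left, z up, the work surface at z = 0. Lengths are in m, angles in rad, forces in N, time in s.
With the tool pointing down it reaches from about 0.4 to 0.875 m from the base axis. Payload 19.3 kg.
Tool frame: the origin (TCP) lies midway between the tips of the shut fingers; the grasp point (between the pads) lies 19 mm behind it (r.pinch_z is the distance from the TCP to the grasp point, in m); z points along the fingers, y is the direction in which the jaws open and shut (so a half turn about z gives the same grasp; the last joint's range is limited). The gripper opens to 85 mm and grips with 20 to 120 N. Pads are 22 mm wide; open, the fingers measure 114 mm over their backs; the gripper's body (76 mm by 85 mm) begins 54 mm behind the grasp point. The pads swing forward as they close: fully open they stand 13 mm farther back than shut.
Start: joints at [1.044, 0.521, -0.036, 1.599, 0.021, 1.021, -0.113], TCP at [0.276, -0.561, 0.202] pointing down, gripper open.
Joint ranges: [-2.91, 2.91], [-0.3, 2.13], [-1.5, 1.42], [0.17, 2.43], [-1.26, 4.41], [0.16, 1.93], [-2.52, 2.52]. Speed limits (rad/s): [1.89, 1.89, 2.39, 2.39, 3.01, 3.01, 3.01].

## Interface

Orientations are given as a rotation vector (axis times angle).
In Python, from rig import r gives the robot as it stands.
- The arm moves only by the tool jog_arm, never from a script. Its argument "commands" is one flat list of numbers, 5 for each row, row after row: the opening, from -1 (shut) to 1 (fully open), so that 0 is half open, then the shift along the tool's x, y, z in cm, then the turn about the tool's z in degrees. A call has 1 to 5 rows; each row is the pose to reach, as a shift and turn from the pose commanded when the call began, along the tool's axes at that moment; what a row does not reach only later rows make up. A row lasts 1/12 s, in which the tool goes at most 41.7 mm and 7.16 degrees, less where a joint would pass 70% of its speed; a pose out of reach is approached as far as the arm can. A call with a gripper value outside its range is refused whole. The fingers move at their own pace and stop on an object; "newtons" is the grip in N (left out, the last holds). Time passes only in rows, so rows that repeat a pose let the fingers close. It gives the time, the measured TCP pose, the force and the opening at its end, in the units of the state.
- r.get_obs(): the state, without advancing time (a new reading comes with each control period).
- r.snapshot(name): name is "scene" or "top" or "wrist"; returns a dict with "color" (480x640x3 uint8, red, green, blue), "fx", "fy", "cx", "cy" (pixels), "world_to_cam" (4x4, takes a point from world to camera coordinates). Camera axes: x right, y down, z forward; pixel columns grow to the right and rows downward; lengths in m; the calibration is good to about 2 mm. A picture is of the moment at which its call begins. There is no depth.
- r.hand_in(): hands the job in, once; it reports no verdict.
The state is a dict: "clock": time; "qpos": joint angles; "joint_vel": joint speeds; "joint_torque": joint torques, N m; "position": TCP position; "ee_rot": TCP orientation; "force": force on the tool from outside, world axes, zero at the start; "moment": the same for the moment, N m; "gripper_width": finger opening in m.
Only numpy, scipy, OpenCV 4.12 (cv2) and the standard library are available. Lean on these libraries where they do the work, as an engineer would, in place of code of your own. Each camera call takes 0.05 s, during which the arm holds its last target. There are 200 camera calls.

## Working session

There is one attempt and no reset: what is moved stays moved. The work goes in short steps, Python scripts to look and compute and a tool call to move; the robot and the scene stay as the last step left them, time stands still between calls to the robot, and variables do not carry over. Pictures are saved under pics/ and viewed, about 8 in all and at most 12, crops included, and the job is handed in when it is done.

Besides the shell and the picture viewer there is one more tool, called after "Request:" in YAML: its name, and indented under it one key for each argument. jog_arm: Moves the arm, as the interface text tells. Its arguments: {"type":"object","properties":{"commands":{"type":"array","items":{"type":"number"}},"newtons":{"type":"number"}},"required":["commands"]}

```bash
mkdir -p pics; cat > h.py <<'E'
import numpy as np, cv2
from rig import r
from scipy.spatial.transform import Rotation as R
def snap(n,f):
    s=r.snapshot(n); cv2.imwrite(f'pics/{f}.png',s['color'][:,:,::-1])
    np.savez(f'pics/{f}.npz',**{k:np.array(v) for k,v in s.items()}); return s
def load(f): return np.load(f'pics/{f}.npz')
def ray(s,uv):
    M=s['world_to_cam'];Rm=M[:3,:3];c=-Rm.T@M[:3,3]
    d=Rm.T@np.array([(uv[0]-s['cx'])/s['fx'],(uv[1]-s['cy'])/s['fy'],1]);return c,d/np.linalg.norm(d)
def atz(s,uv,z):
    c,d=ray(s,uv);return c+d*(z-c[2])/d[2]
def tri(l):
    A=np.zeros((3,3));b=np.zeros(3);L=[ray(s,u) for s,u in l]
    for c,d in L:
        P=np.eye(3)-np.outer(d,d);A+=P;b+=P@c
    x=np.linalg.solve(A,b);return x,[np.linalg.norm((np.eye(3)-np.outer(d,d))@(x-c)) for c,d in L]
def proj(s,p):
    q=s['world_to_cam']@np.r_[p,1];return np.array([s['fx']*q[0]/q[2]+s['cx'],s['fy']*q[1]/q[2]+s['cy']])
E
python3 - <<'E'
from h import *
snap('scene','s0');snap('top','t0');o=r.get_obs();print(o['clock'],o['position'],o['ee_rot'],R.from_rotvec(o['ee_rot']).as_matrix().round(3),r.pinch_z,o['gripper_width'])
E
```

```text
0.1 [ 0.27550163 -0.5606459   0.20187989] [-3.05907516e+00 -7.11149612e-01  5.03474048e-04] [[ 0.897  0.441 -0.001]
 [ 0.441 -0.897  0.001]
 [-0.    -0.001 -1.   ]] 0.0187 0.08505523701577233
```

View pics/t0.png

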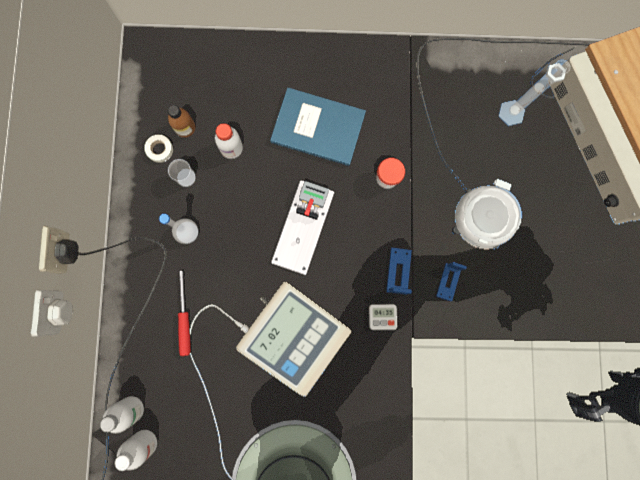

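View pics/s0.png

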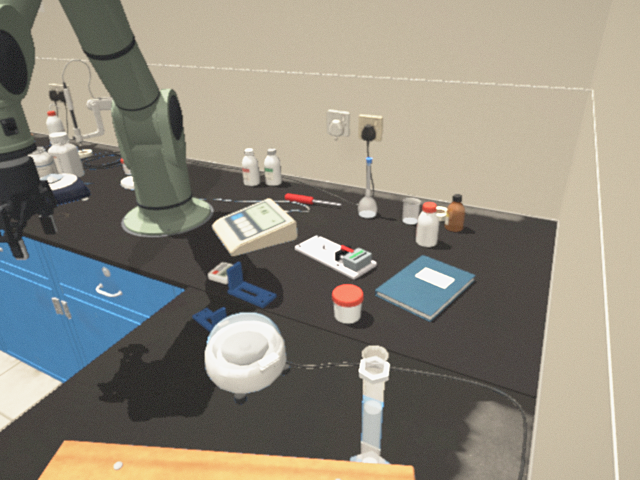

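Top view: the fixture is at (303,226), with the pin at about (297,241) and the stop at the upper end. There are two blue brackets, A at (399,271) and B at (451,282). A looks larger and fits the job. I'll enlarge both to confirm.

```bash
python3 - <<'E'
import cv2,numpy as np
t=cv2.imread('pics/t0.png');s=cv2.imread('pics/s0.png')
a=cv2.resize(t[235:310,375:475],(400,300),interpolation=cv2.INTER_CUBIC)
b=cv2.resize(t[175:275,260:345],(340,400),interpolation=cv2.INTER_CUBIC)
c=cv2.resize(s[230:335,190:290],(400,420)[::1],interpolation=cv2.INTER_CUBIC)[:300]
d=cv2.resize(s[225:285,285:385],(400,240),interpolation=cv2.INTER_CUBIC)
im=np.zeros((600,800,3),'uint8')
im[:300,:400]=a;im[:400,400:740]=b;im[300:600,:400]=c
im[400:600,400:800]=d[:200]
cv2.imwrite('pics/c0.png',im)
E
```

```text
(no output)
```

View pics/c0.png

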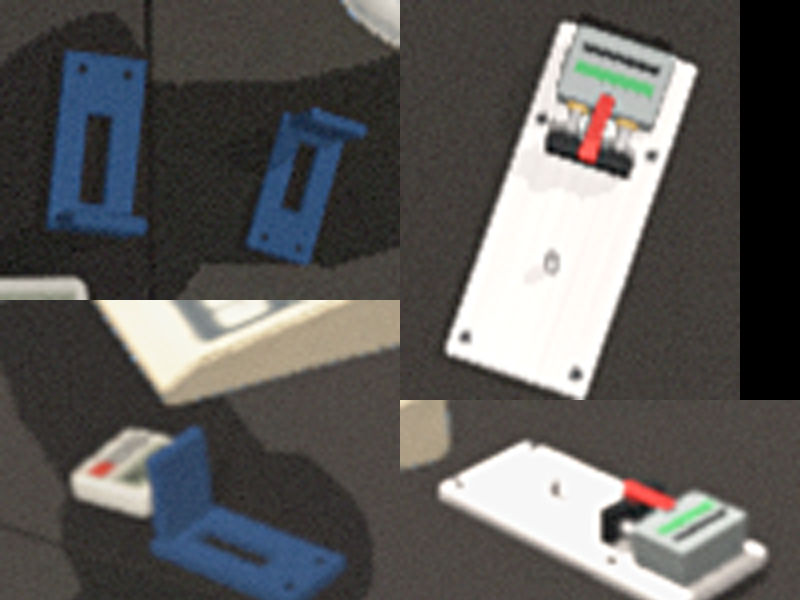

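Crop: bracket A is clearly larger, with its tab end toward the robot/timer and its nose away. B is smaller and turned the other way. Next I'll measure A and the fixture.

```bash
python3 - <<'E'
from h import *
t=load('t0');s=load('s0')
print('cam',ray(t,(320,240))[0],ray(s,(320,240))[0])
print('Anose',*[atz(t,p,.008).round(4) for p in [(391.5,248),(411.75,250)]])
print('Aback',*[atz(t,p,.008).round(4) for p in [(387,292.25)]])
print('Bfoot',*[atz(t,p,.008).round(4) for p in [(437,295.5),(452,301)]])
print('nose tri',tri([(t,(391.5,248)),(s,(261,305))]),tri([(t,(391.5,248)),(s,(276.25,295))]),tri([(t,(411.75,250)),(s,(261,305))]))
print('tabtop',tri([(t,(411.75,293.5)),(s,(227,270))]),tri([(t,(411.75,293.5)),(s,(240,262))]))
print('pin',tri([(t,(297.75,238.75)),(s,(324.25,246))]))
P=[atz(t,p,.012) for p in [(301.25,180.5),(334.25,192),(271.75,263),(306.25,275)]];P=np.array(P);print(P.round(4))
a=(P[0]+P[1]-P[2]-P[3])/2;print('len',np.linalg.norm(a),'yaw',np.degrees(np.arctan2(a[1],a[0])),'wid',np.linalg.norm(P[0]-P[1]))
u=a/np.linalg.norm(a);print('pin from plate',P.mean(0)-.04*u)
print('pin from top',atz(t,(297.75,238.75),.028))
print('band',tri([(t,(260+213/4,175+78/4)),(s,(285+285/4,225+116/4))]))
for n,p in dict(timer=(383,317),pot=(391,175),phm=(295,340)).items(): print(n,atz(t,p,.02).round(3))
E
```

```text
cam [ 0.42531203 -0.01234317  1.11549932] [ 1.06830368 -0.95628859  0.6417673 ]
Anose [ 0.5593 -0.2294  0.008 ] [ 0.5554 -0.2799  0.008 ]
Aback [ 0.4498 -0.2181  0.008 ]
Bfoot [ 0.4443 -0.3413  0.008 ] [ 0.4316 -0.3782  0.008 ]
nose tri (array([ 0.54891329, -0.24400347, -0.01600596]), [np.float64(0.01652869160741378), np.float64(0.01652869160741348)]) (array([ 0.56154725, -0.22874854,  0.00489682]), [np.float64(0.0022948042547399168), np.float64(0.002294804254739964)]) (array([ 0.55530388, -0.27977906,  0.0086165 ]), [np.float64(3.009667808014279e-07), np.float64(3.0096678072916857e-07)])
tabtop (array([ 0.4495195 , -0.26322257,  0.06470528]), [np.float64(0.003429167659409019), np.float64(0.003429167659409048)]) (array([ 0.46125649, -0.24995352,  0.08278238]), [np.float64(0.018349314116238694), np.float64(0.018349314116238705)])
pin (array([0.5754768 , 0.00339018, 0.02172288]), [np.float64(0.00011214313613313536), np.float64(0.00011214313613311966)])
[[ 0.7243 -0.0018  0.012 ]
 [ 0.6968 -0.0851  0.012 ]
 [ 0.5155  0.0656  0.012 ]
 [ 0.4879 -0.0194  0.012 ]]
len 0.21924902145994266 yaw -17.677328150525195 wid 0.0876144342544226
pin from plate [0.56799372 0.00197764 0.012     ]
pin from top [0.57451856 0.00324223 0.028     ]
band (array([ 0.68337476, -0.03130896,  0.04208694]), [np.float64(0.0015787773330123776), np.float64(0.001578777333012434)])
timer [ 0.39  -0.206  0.02 ]
pot [ 0.742 -0.226  0.02 ]
phm [0.332 0.004 0.02 ]
```

The sizes agree: foot 110 x 50 mm, tab top at z about 65 mm, pointing -5°. Approaching above bracket A at (0.453,-0.245).

Request:
jog_arm:
  commands: [0.3, 29.8, -20.5, 0, -58.5, 0.3, 29.8, -20.5, 0, -58.5, 0.3, 29.8, -20.5, 0, -58.5, 0.3, 29.8, -20.5, 0, -58.5, 0.3, 29.8, -20.5, 0, -58.5]

```text
clock: 0.52
position: [0.378, -0.3773, 0.2023]
ee_rot: [-2.688, -1.626, 0.0]
force: [0.4, -1.4, 0.2]
gripper_width: 0.0553
```

Request:
jog_arm:
  commands: [0.3, 15.2, 0.5, 0, -22.4, 0.3, 15.2, 0.5, 0, -22.4, 0.3, 15.2, 0.5, 0, -22.4, 0.3, 15.2, 0.5, 0, -22.4, 0.3, 15.2, 0.5, 0, -22.4]

```text
clock: 0.93
position: [0.4563, -0.2419, 0.2025]
ee_rot: [-2.318, -2.12, -0.004]
force: [-0.3, 0.3, 0.1]
gripper_width: 0.0556
```

```bash
cat >> h.py <<'E'
def pose():
    o=r.get_obs();m=R.from_rotvec(o['ee_rot']).as_matrix();return o,m,np.array(o['position']),np.degrees(np.arctan2(m[1,1],m[0,1]))
def need(tgt,yaw):
    o,m,p,y=pose();print('t',round(o['clock'],2),'pos',p.round(4),'yaw',round(y,2),'F',np.round(o['force'],1),'w',round(o['gripper_width'],4))
    print('shift cm',(m.T@(np.array(tgt)-p)*100).round(2),'turn',round(-((yaw-y+180)%360-180),2),'tilt',m[:2,2].round(4))
E
python3 - <<'E'
from h import *
need([.4528,-.245,.0263],-5.3)
s=snap('wrist','w1')
cv2.imwrite('pics/w1v.png',s['color'][:,:,::-1])
for p in [[.4528,-.245,.067],[.5574,-.2547,.004],[.5751,.0033,.028]]: print(proj(s,p))
print(ray(s,(320,240)))
E
```

```text
t 0.93 pos [ 0.4563 -0.2419  0.2025] yaw -5.13 F [-0.3  0.3  0.1] w 0.0556
shift cm [-0.38 -0.34 17.62] turn 0.17 tilt [0.0013 0.0019]
[316.21815525 222.64730558]
[421.56680151 208.01093271]
[ 449.28666583 -127.01582519]
(array([ 0.46206882, -0.17103124,  0.37329877]), array([-0.02339273, -0.28003724, -0.95970408]))
```

View pics/w1v.png

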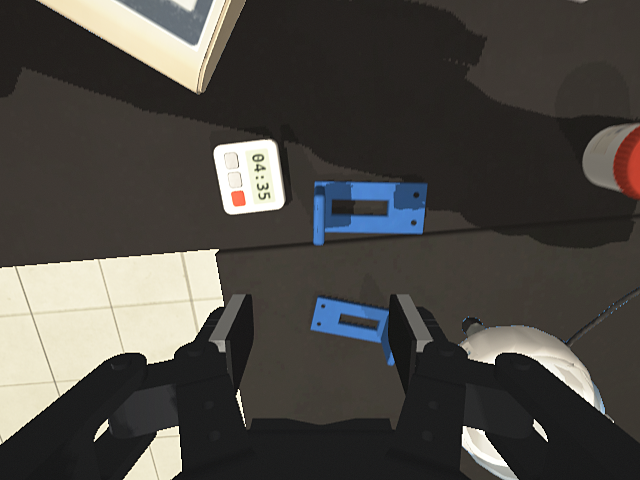

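Wrist view: bracket A's tab is at (319,213) and its nose edge at (426,208). It sits about 3 mm further in x than I predicted, and yaw agrees. The smaller B is at (352,322). Descending.

Request:
jog_arm:
  commands: [0.3, -0.3, 0, 4, 0, 0.3, -0.3, 0, 8, 0, 0.3, -0.3, 0, 12, 0, 0.3, -0.3, 0, 15, 0, 0.3, -0.3, 0, 17.6, 0]
  newtons: 60

```text
clock: 1.4
position: [0.4516, -0.2509, 0.024]
ee_rot: [-2.328, -2.107, 0.002]
force: [1.6, -0.4, -0.1]
gripper_width: 0.0555
```

Request:
jog_arm:
  commands: [0.3, 0, 0, 0, 0, -1, 0, 0, 0, 0, -1, 0, 0, 0, 0, -1, 0, 0, 0, 0, -1, 0, 0, 0, 0]
  newtons: 60

```text
clock: 1.82
position: [0.4541, -0.2512, 0.0281]
ee_rot: [2.326, 2.107, 0.001]
force: [1.0, -2.2, 26.9]
gripper_width: 0.0081
```

Request:
jog_arm:
  commands: [-1, 0, 0, 0, 0, -1, 0, 0, 0, 0, -1, 0, 0, 0, 0, -1, 0, 0, 0, 0]

```text
clock: 2.15
position: [0.4544, -0.2512, 0.0282]
ee_rot: [2.326, 2.107, 0.002]
force: [-0.2, -1.6, 10.1]
gripper_width: 0.0079
```

```bash
python3 - <<'E'
from h import *
need([.4528,-.245,.0263],-5.3)
s=snap('wrist','w2')
E
```

```text
t 2.15 pos [ 0.4544 -0.2512  0.0282] yaw -5.64 F [-0.2 -1.6 10.1] w 0.0079
shift cm [ 0.6  -0.22  0.19] turn -0.34 tilt [ 0.0029 -0.0016]
```

View pics/w2.png

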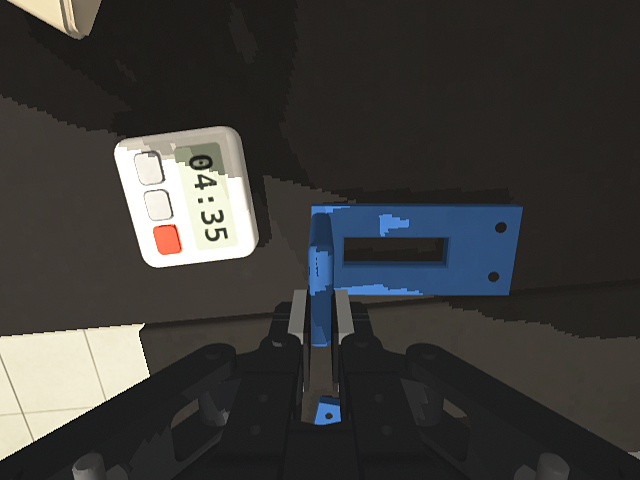

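Wrist view: the pads hold bracket A's tab at (321,320). The slot spans (344,237)-(448,265) and the nose corners are at (522,206) and (510,295). Next is the bracket's pose in the hand.

```bash
python3 - <<'E'
from h import *
s=load('w2')
o,m,p,y=pose()
for n,q in dict(s1=(344,237),s2=(448,237),s3=(448,265),s4=(344,264),n1=(522,206),n2=(510,295),b1=(311,206)).items():
    w=atz(s,q,.008);print(n,w.round(4),'tool mm',(m.T@(w-p)*1000).round(1))
print('yaw',y)
E
```

```text
s1 [ 0.4685 -0.2358  0.008 ] tool mm [16.8 12.5 20.2]
s2 [ 0.5234 -0.2413  0.008 ] tool mm [16.7 67.7 20.4]
s3 [ 0.5234 -0.2572  0.008 ] tool mm [ 0.9 69.3 20.4]
s4 [ 0.4673 -0.2509  0.008 ] tool mm [ 1.6 12.8 20.2]
n1 [ 0.5616 -0.2283  0.008 ] tool mm [ 33.4 104.5  20.5]
n2 [ 0.5578 -0.2785  0.008 ] tool mm [-16.9 105.5  20.5]
b1 [ 0.4529 -0.2175  0.008 ] tool mm [33.5 -4.8 20.1]
yaw -5.644622320925235
```

The bracket sits at tool (+8.6, 0) mm with matching yaw, a sound grip. Lift, then go to a viewpoint beside the pin.

Request:
jog_arm:
  commands: [-1, 0, 0, -2, 0, -1, 0, 0, -5, 0, -1, 0, 0, -8, 0, -1, 0, 0, -11, 0, -1, 0, 0, -11, 0]
  newtons: 80

```text
clock: 2.62
position: [0.4555, -0.2516, 0.1424]
ee_rot: [2.322, 2.104, 0.004]
force: [0.4, -1.2, -1.6]
gripper_width: 0.0071
```

```bash
python3 - <<'E'
from h import *
need([.5029,-.0563,.13],-17.7)
E
```

```text
t 2.62 pos [ 0.4555 -0.2516  0.1424] yaw -5.65 F [ 0.4 -1.2 -1.6] w 0.0071
shift cm [19.91  2.78  1.2 ] turn 12.05 tilt [ 0.0072 -0.0039]
```

Request:
jog_arm:
  commands: [-1, 4, 0.6, 0, 3, -1, 8, 1.2, 0, 6, -1, 12, 1.8, 0, 9, -1, 16, 2.3, 0, 12, -1, 19.9, 2.8, 0, 12]

```text
clock: 3.03
position: [0.5007, -0.0533, 0.1372]
ee_rot: [2.538, 1.849, 0.001]
force: [1.5, -0.2, -1.7]
gripper_width: 0.0072
```

Request:
jog_arm:
  commands: [-1, 0, 0, 0.6, 0, -1, 0, 0, 1.2, 0, -1, 0, 0, 1.2, 0]

```text
clock: 3.28
position: [0.4999, -0.0555, 0.1238]
ee_rot: [-2.535, -1.855, 0.001]
force: [-0.2, -0.9, -2.3]
gripper_width: 0.0073
```

```bash
python3 - <<'E'
from h import *
need([.5029,-.0563,.13],-17.7)
s=snap('wrist','w3');print(proj(s,[.5745,.0034,.028]))
E
```

```text
t 3.28 pos [ 0.4999 -0.0555  0.1238] yaw -17.6 F [-0.2 -0.9 -2.3] w 0.0073
shift cm [ 0.02  0.31 -0.62] turn 0.1 tilt [-0.0009 -0.0004]
[398.83196321 117.97326999]
```

View pics/w3.png

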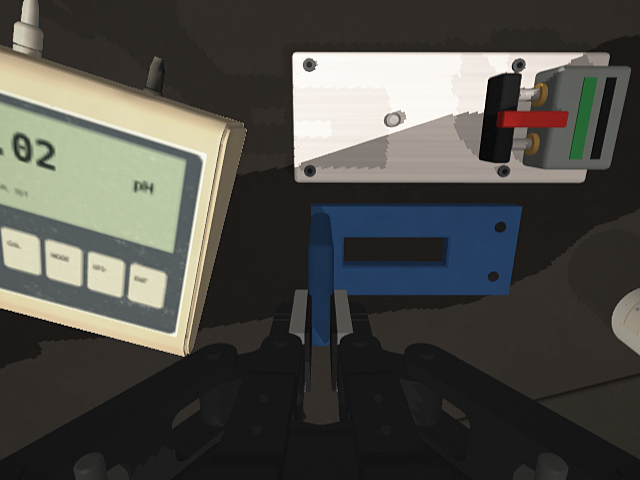

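Wrist view: the pin top is near (394,119), and the plate edges are parallel to the bracket's, so yaw is good. I'll enlarge the pin.

```bash
python3 - <<'E'
import cv2
t=cv2.imread('pics/w3.png');cv2.imwrite('pics/c3.png',cv2.resize(t[95:145,365:425],(720,600),interpolation=cv2.INTER_CUBIC))
E
```

```text
(no output)
```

View pics/c3.png

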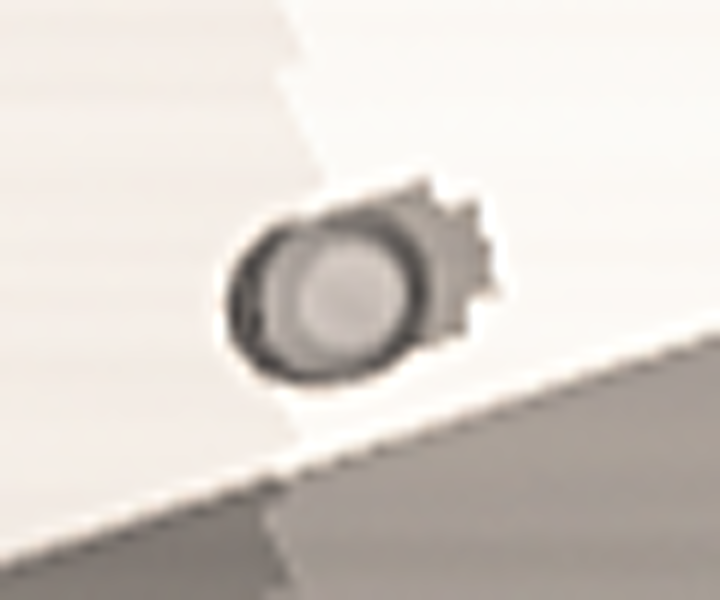

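The pin top centre is at crop (345,298), which is wrist pixel (393.7,119.8).

```bash
python3 - <<'E'
from h import *
s=load('w3');t=load('t0')
x,e=tri([(s,(393.7,119.8)),(t,(297.75,238.75))]);print('tri',x,e)
pin=atz(s,(393.7,119.8),.028);print('pin',pin)
P=np.array([atz(s,q,.012) for q in [(292,52),(295,182),(585,183)]])
y=np.radians(-17.7)
print('plate yaw',[np.degrees(np.arctan2(*(P[2]-P[1])[1::-1]))],P.round(4))
a=np.array([atz(s,q,.012) for q in [(292,52),(609,53)]]);print(np.degrees(np.arctan2(*(a[1]-a[0])[1::-1])))
u=np.array([np.cos(y),np.sin(y)]);v=np.array([-u[1],u[0]])
mid=(P[0]+P[1])[:2]/2;print('pin from plate end',mid+.07*u,'lat offset of pin',(pin[:2]-mid)@v,'long',(pin[:2]-mid)@u)
b=[atz(s,q,.042)[:2] for q in [(583,118)]][0];print('band rel',(b-pin[:2])@u,(b-pin[:2])@v)
f=atz(s,(483,120),.02)[:2];print('face approx',(f-pin[:2])@u)
g=pin[:2]-.051*u-.0086*v;print('TCP',g)
need([*g,.10],-17.7)
E
```

```text
tri [ 0.57867964  0.00289336 -0.00900273] [np.float64(0.001262060185772654), np.float64(0.0012620601857725757)]
pin [0.57090286 0.00330856 0.028     ]
plate yaw [np.float64(-17.798112316028643)] [[ 0.5186  0.0665  0.012 ]
 [ 0.4922 -0.018   0.012 ]
 [ 0.6997 -0.0846  0.012 ]]
-17.746587594313883
pin from plate end [0.57207415 0.00299727] lat offset of pin -5.9556343313784265e-05 long 0.06878951806882644
band rel 0.11853605033032809 0.001001271751043802
face approx 0.06374620875610013
TCP [0.51970244 0.01062136]
t 3.33 pos [ 0.4999 -0.0562  0.1242] yaw -17.67 F [-0.2 -0.7 -1.9] w 0.0071
shift cm [ 6.97 -0.14  2.41] turn 0.03 tilt [-0.0009 -0.0005]
```

Request:
jog_arm:
  commands: [-1, 3.5, -0.1, 0, 0, -1, 7, -0.1, 0, 0, -1, 7, -0.1, 2.5, 0, -1, 7, -0.1, 5.2, 0, -1, 7, -0.1, 5.2, 0]

```text
clock: 3.75
position: [0.5186, 0.0106, 0.0692]
ee_rot: [-2.534, -1.852, 0.007]
force: [-1.4, 0.1, -2.5]
gripper_width: 0.0072
```

Request:
jog_arm:
  commands: [-1, 0, 0, 0, 0, -1, 0, 0, 0, 0, -1, 0, 0, 0, 0]

```text
clock: 4.0
position: [0.5215, 0.0112, 0.0739]
ee_rot: [2.536, 1.853, 0.002]
force: [0.3, -0.9, -1.5]
gripper_width: 0.0078
```

```bash
python3 - <<'E'
from h import *
need([.5197,.0106,.0402],-17.75)
s=snap('wrist','w4')
cv2.imwrite('pics/c4.png',cv2.resize(s['color'][150:330,280:620,::-1],(800,424),interpolation=cv2.INTER_CUBIC))
E
```

```text
t 4.0 pos [0.5215 0.0112 0.0739] yaw -17.7 F [ 0.3 -0.9 -1.5] w 0.0078
shift cm [-0.11 -0.16  3.37] turn 0.05 tilt [ 0.0019 -0.0001]
```

View pics/c4.png

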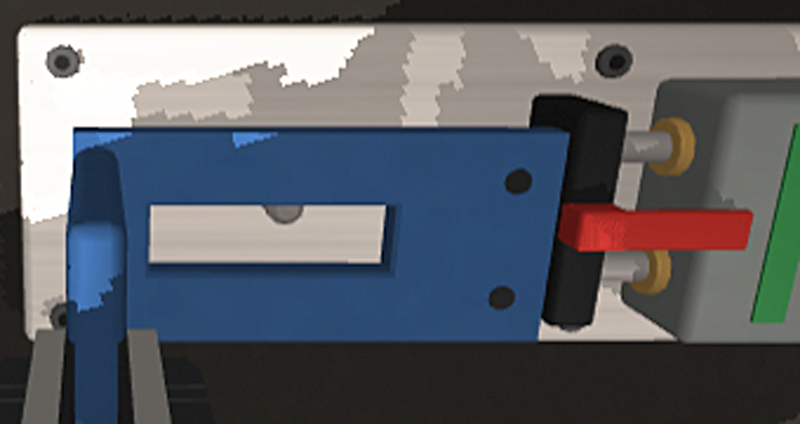

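Pin visible through the slot at crop (284,203), which is wrist pixel (400.7,236.3). I'll check the alignment from that.

```bash
python3 - <<'E'
from h import *
s=load('w4');o,m,p,y=pose()
pin=atz(s,(400.7,236.3),.028);print(pin,'tool mm',(m.T@(pin-p)*1000).round(1))
for q in [(149,206),(387,206),(384,264),(150,264)]:
    q=(280+q[0]/2.353,150+q[1]/2.353);w=atz(s,q,p[2]-.0202);print((m.T@(w-p)*1000).round(1))
E
```

```text
[0.57089054 0.00580136 0.028     ] tool mm [ 9.7 48.6 45.9]
[16.4 12.5 20.2]
[16.3 66.2 20.3]
[ 2.4 66.8 20.3]
[ 2.5 13.  20.2]
```

Pin and slot centre agree within 1 mm (margin 3 mm). Lowering.

Request:
jog_arm:
  commands: [-1, 0, 0, 1, 0, -1, 0, 0, 2, 0, -1, 0, 0, 2.6, 0, -1, 0, 0, 2.6, 0, -1, 0, 0, 2.6, 0]

```text
clock: 4.47
position: [0.5203, 0.012, 0.0458]
ee_rot: [-2.535, -1.855, 0.002]
force: [-0.5, 0.4, -1.5]
gripper_width: 0.0075
```

Request:
jog_arm:
  commands: [-1, 0, 0, 0.3, 0, -1, 0, 0, 0.6, 0, -1, 0, 0, 0.6, 0, -1, 0, 0, 0.6, 0]

```text
clock: 4.8
position: [0.5208, 0.0119, 0.0404]
ee_rot: [2.535, 1.855, 0.0]
force: [0.9, 0.8, -2.3]
gripper_width: 0.0072
```

```bash
python3 - <<'E'
from h import *
need([.5197,.0106,.0402],-17.75)
E
```

```text
t 4.8 pos [0.5208 0.0119 0.0404] yaw -17.62 F [ 0.9  0.8 -2.3] w 0.0072
shift cm [-0.16 -0.07  0.02] turn 0.13 tilt [0.0002 0.    ]
```

Request:
jog_arm:
  commands: [-1, 0, 0, 0.1, 0, -1, 0, 0, 0.1, 0, -1, 0, 0, 0.1, 0]

```text
clock: 5.05
position: [0.5209, 0.0119, 0.0402]
ee_rot: [2.535, 1.855, 0.001]
force: [-6.7, 0.6, 21.1]
gripper_width: 0.0071
```

Request:
jog_arm:
  commands: [-1, 0, 0, 0.1, 0, -1, 0, 0, 0.1, 0, -1, 0, 0, 0.1, 0]

```text
clock: 5.3
position: [0.5209, 0.0119, 0.0401]
ee_rot: [2.535, 1.854, 0.001]
force: [-13.9, -1.2, 42.5]
gripper_width: 0.0073
```

```bash
python3 - <<'E'
from h import *
need([.5197,.0106,.0402],-17.75)
s=snap('wrist','w5')
cv2.imwrite('pics/c5.png',cv2.resize(s['color'][150:330,280:620,::-1],(800,424),interpolation=cv2.INTER_CUBIC))
E
```

```text
t 5.3 pos [0.5209 0.0119 0.0401] yaw -17.63 F [-13.9  -1.2  42.5] w 0.0073
shift cm [-0.16 -0.08 -0.01] turn 0.12 tilt [ 0.001  -0.0007]
```

View pics/c5.png

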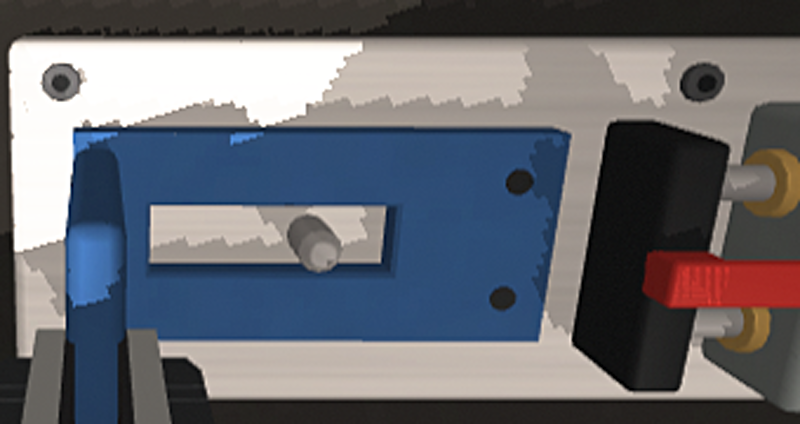

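Seated: the pin comes up through the slot at crop (318,245), the foot is flat, and the stop has not been touched. I'll ease the downward force, recentre by 1 mm, then slide.

Request:
jog_arm:
  commands: [-1, 0, 0, -0.16, 0, -1, -0.1, 0, -0.16, 0.1, -1, -0.1, 0, -0.16, 0.1, -1, -0.1, 0, -0.16, 0.1]

```text
clock: 5.68
position: [0.5206, 0.0109, 0.0403]
ee_rot: [2.537, 1.852, 0.001]
force: [-1.9, 0.3, 12.5]
gripper_width: 0.0072
```

Request:
jog_arm:
  commands: [-1, 0, 0.2, 0, 0, -1, 0, 0.4, 0, 0, -1, 0, 0.6, 0, 0, -1, 0, 0.6, 0, 0, -1, 0, 0.6, 0, 0]

```text
clock: 6.1
position: [0.5243, 0.0096, 0.0402]
ee_rot: [-2.535, -1.853, 0.004]
force: [-16.3, 4.6, 25.7]
gripper_width: 0.0075
```

```bash
cat >> h.py <<'E'
def st():
    o,m,p,y=pose();u=np.array([np.cos(np.radians(-17.75)),np.sin(np.radians(-17.75))]);pin=np.array([.5709,.0033]);F=np.array(o['force'])
    print('t',round(o['clock'],2),'along mm',((p[:2]-pin)@u*1000).round(2),'lat',((p[:2]-pin)@[-u[1],u[0]]*1000).round(2),'z',p[2].round(4),'yaw',y.round(2),'Fu',(F[:2]@u).round(2),'F',F.round(1),'v',np.abs(o['joint_vel']).max().round(4))
E
python3 -c "from h import *;st()"
```

```text
t 6.1 along mm -46.28 lat -8.16 z 0.0402 yaw -17.69 Fu -16.96 F [-16.3   4.6  25.7] v 0.0026
```

Request:
jog_arm:
  commands: [-1, 0, 0, -0.1, 0, -1, 0, 0, -0.1, 0, -1, 0, 0, -0.1, 0]

```text
clock: 6.35
position: [0.5262, 0.009, 0.0408]
ee_rot: [-2.537, -1.852, -0.0]
force: [0.2, -0.5, -1.1]
gripper_width: 0.0076
```

```bash
python3 -c "from h import *;st()"
```

```text
t 6.35 along mm -44.31 lat -8.16 z 0.0408 yaw -17.73 Fu 0.32 F [ 0.2 -0.5 -1.1] v 0.0018
```

Request:
jog_arm:
  commands: [-1, 0, 0.3, 0.03, 0, -1, 0, 0.6, 0.03, 0, -1, 0, 0.9, 0.03, 0, -1, 0, 0.9, 0.03, 0, -1, 0, 0.9, 0.03, 0]

```text
clock: 6.77
position: [0.5346, 0.0063, 0.0405]
ee_rot: [-2.537, -1.852, 0.001]
force: [-2.8, 0.1, 0.1]
gripper_width: 0.007
```

```bash
python3 -c "from h import *;st()"
```

```text
t 6.77 along mm -35.54 lat -8.2 z 0.0405 yaw -17.73 Fu -2.74 F [-2.8  0.1  0.1] v 0.0058
```

Request:
jog_arm:
  commands: [-1, 0, 0.3, 0.02, 0, -1, 0, 0.6, 0.02, 0, -1, 0, 0.8, 0.02, 0, -1, 0, 0.8, 0.02, 0, -1, 0, 0.8, 0.02, 0]

```text
clock: 7.18
position: [0.5407, 0.0042, 0.0403]
ee_rot: [-2.535, -1.852, 0.004]
force: [-13.2, 2.7, 8.1]
gripper_width: 0.007
```

```bash
python3 - <<'E'
from h import *
st()
s=snap('wrist','w6')
cv2.imwrite('pics/c6.png',cv2.resize(s['color'][150:330,300:640,::-1],(800,424),interpolation=cv2.INTER_CUBIC))
E
```

```text
t 7.18 along mm -29.07 lat -8.39 z 0.0403 yaw -17.7 Fu -13.36 F [-13.2   2.7   8.1] v 0.0026
```

View pics/c6.png

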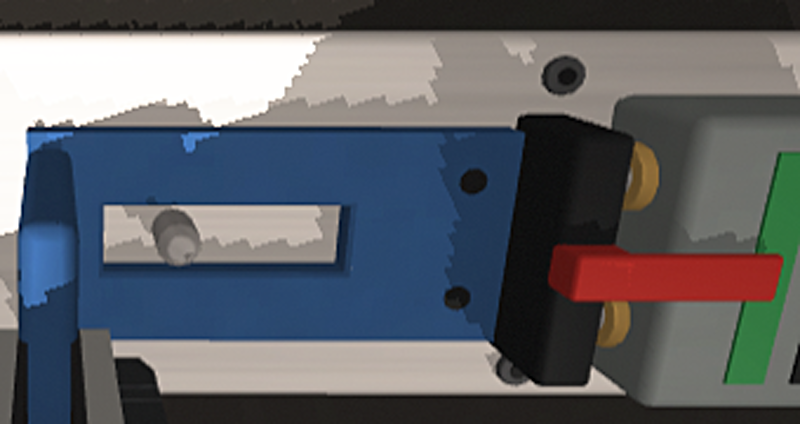

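Wrist view: the nose is pressed on the stop and the pin is in the slot. The pointer tip, crop (782,278), lies over the band, which spans x about 749-789 there. I'll settle and check from the other two cameras.

Request:
jog_arm:
  commands: [-1, 0, 0, 0, 0, -1, 0, 0, 0, 0, -1, 0, 0, 0, 0, -1, 0, 0, 0, 0, -1, 0, 0, 0, 0]

```text
clock: 7.65
position: [0.5406, 0.0042, 0.0403]
ee_rot: [-2.535, -1.852, 0.004]
force: [-12.1, 1.3, 9.0]
gripper_width: 0.0074
```

```bash
python3 - <<'E'
from h import *
st()
s=snap('scene','s7');t=snap('top','t7');st()
a=cv2.resize(s['color'][225:285,320:400,::-1],(400,300),interpolation=cv2.INTER_CUBIC)
b=cv2.resize(t['color'][175:235,280:340,::-1],(400,400),interpolation=cv2.INTER_CUBIC)
im=np.zeros((400,800,3),'uint8');im[:300,:400]=a;im[:,400:]=b;cv2.imwrite('pics/c7.png',im)
# expected pixels: band edges and tip at travel 8,12,16 (z~.046)
u=np.array([np.cos(np.radians(-17.75)),np.sin(np.radians(-17.75))]);v=np.array([-u[1],u[0]])
w=load('w6')
for x in (.114,.118,.122):
    q=np.array([.5709,.0033])+x*u
    print(x,'w band',((proj(w,[*q,.042])-[300,150])*2.353).round(1),[(z,((proj(w,[*q,z])-[300,150])*2.353).round(1)) for z in(.044,.047,.05)],'top',((proj(t,[*q,.042])-[280,175])*6.667+[400,0]).round(0),'scene',((proj(s,[*q,.042])-[320,225])*5).round(0))
E
```

```text
t 7.65 along mm -29.13 lat -8.41 z 0.0403 yaw -17.7 Fu -11.9 F [-12.1   1.3   9. ] v 0.0012
t 7.75 along mm -29.1 lat -8.36 z 0.0403 yaw -17.69 Fu -12.7 F [-12.9   1.3   7.3] v 0.0022
0.114 w band [749.2 275. ] [(0.044, array([756.7, 278.5])), (0.047, array([768.3, 283.9])), (0.05, array([780.3, 289.4]))] top [620. 137.] scene [171. 144.]
0.118 w band [768.8 275. ] [(0.044, array([776.6, 278.5])), (0.047, array([788.5, 283.9])), (0.05, array([800.9, 289.4]))] top [623. 127.] scene [177. 147.]
0.122 w band [788.4 275. ] [(0.044, array([796.4, 278.5])), (0.047, array([808.7, 283.9])), (0.05, array([821.4, 289.5]))] top [627. 116.] scene [183. 150.]
```

View pics/c7.png

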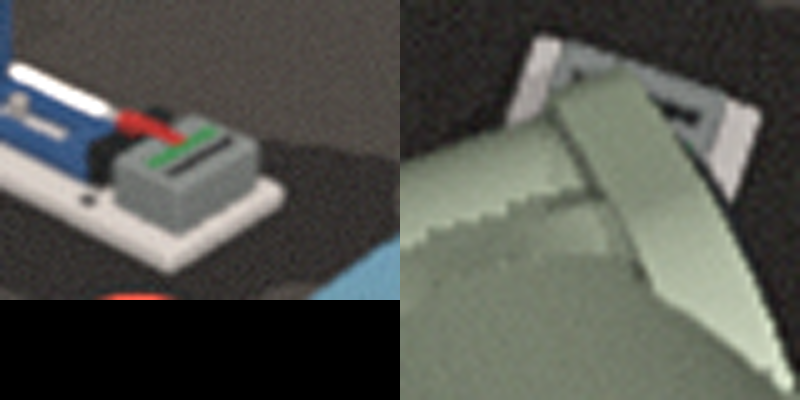

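The scene view shows the red tip ending in the green band at crop (183,142). The arm hides it in the top view. The wrist estimate (about 11 mm), tool position (40-29.1 = 10.9 mm) and force (about 12 N including friction) agree and are steady. Handing in.

```bash
python3 -c "
from h import *
r.hand_in();st()"
```

```text
the job is handed in; nothing more can be done
the job is handed in; nothing more can be done
```

I picked up the larger blue bracket and lowered its slot over the pin, with the foot flat on the plate and the tab away from the stop. I then slid it against the sprung stop. I handed in at about 7.8 s, still gripping at 80 N and pressing.

**Last checks:**
- **Stop travel:** it stood at about 11 mm, from both the tool position and the wrist view. That is inside the 8–16 mm band and well short of the 20 mm limit.
- **Push:** about 12 N along the stop, somewhat more than the spring alone would need at 11 mm. I put the excess down to plate friction. It pressed 7–9 N down onto the plate and held steady over the last half second.
- **Pointer:** the wrist and scene cameras both show its tip in the green band. In the top view the arm hides it.

**What disagreed:**
- **Pin height:** finding the pin's height from two cameras gave poor results (22 mm and -9 mm against the stated 28 mm). I relied on the wrist camera for its position and on contact to confirm the seating.
- **Grip:** I held the tab about 9 mm off its centre and allowed for that.
- **Seating force:** while seating, the bracket was briefly pressed onto the plate with about 42 N. I eased it off before sliding.

I planned moves clear of the screwdriver, beaker, pot and timer, but did not check their positions again at the end.

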